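Find the lid that rocks and clip it away

TASK

One of the three eyedrop-tray lids on the flat checking plate warped in the hot wash and rocks: find it by pressing down on the lids' right-hand rims, and when one dips press its left-hand rim down too, to be sure. Then, without ever lifting it off the plate, push the warped lid straight away from you along its lane until it snaps home between the two orange spring clips. Leave the two sound lids and everything else where they are.

Things in the scene. Friction and masses are not known exactly. Their poses are not given: they have to be found in the camera images.
- station: Fixed checking station lying on the cart top: dark flat plate 300 (x, away from the robot) x 440 (y, to the left) x 12 mm; origin at the centre of its underside, top at z = 12. Three lanes run along x at y = 140, 0, -140 mm, each with one lid near x = -55 and a pair of spring clips at x = 60. An aluminium stop rail crosses all lanes at x = 111 (near face), top z = 30; thin posts, top z = 32, stand beside the clips.
- lid_a: One of three look-alike blue-green plastic lids, 100 (x, along the lane) x 84 (y, to the left) x 15 mm, about 90 g. Origin at the centre of its underside; its side walls go from z = 5 to 15 mm. Corners rounded 12 mm; mid-length on each long side a notch 4 mm deep, 20 mm long, for the clips. All lie level at rest; sound ones stand on both sides, the warped one only on its bellied middle, 20 mm wide.
- lid_a_right (a point): Point to press on this lid's right-hand rim (right = -y, as seen from the robot): on its top face at (0, -34, 15) mm in its frame. A sound lid stays level when pressed here; under 1 N tips the warped one about 9 degrees, until the rim meets the plate (about 4 mm down). It levels itself when let go.
- lid_a_left (a point): Point to press on this lid's left-hand rim: on its top face at (0, 34, 15) mm in the lid's frame. It behaves like the right-hand rim.
- lid_b: One of three look-alike blue-green plastic lids, 100 (x, along the lane) x 84 (y, to the left) x 15 mm, about 90 g. Origin at the centre of its underside; its side walls go from z = 5 to 15 mm. Corners rounded 12 mm; mid-length on each long side a notch 4 mm deep, 20 mm long, for the clips. All lie level at rest; sound ones stand on both sides, the warped one only on its bellied middle, 20 mm wide.
- lid_b_right (a point): Point to press on this lid's right-hand rim (right = -y, as seen from the robot): on its top face at (0, -34, 15) mm in its frame. A sound lid stays level when pressed here; under 1 N tips the warped one about 9 degrees, until the rim meets the plate (about 4 mm down). It levels itself when let go.
- lid_b_left (a point): Point to press on this lid's left-hand rim: on its top face at (0, 34, 15) mm in the lid's frame. It behaves like the right-hand rim.
- lid_c: One of three look-alike blue-green plastic lids, 100 (x, along the lane) x 84 (y, to the left) x 15 mm, about 90 g. Origin at the centre of its underside; its side walls go from z = 5 to 15 mm. Corners rounded 12 mm; mid-length on each long side a notch 4 mm deep, 20 mm long, for the clips. All lie level at rest; sound ones stand on both sides, the warped one only on its bellied middle, 20 mm wide.
- lid_c_right (a point): Point to press on this lid's right-hand rim (right = -y, as seen from the robot): on its top face at (0, -34, 15) mm in its frame. A sound lid stays level when pressed here; under 1 N tips the warped one about 9 degrees, until the rim meets the plate (about 4 mm down). It levels itself when let go.
- lid_c_left (a point): Point to press on this lid's left-hand rim: on its top face at (0, 34, 15) mm in the lid's frame. It behaves like the right-hand rim.
- home_left (a point): Where a lid's origin lies when snapped home in the left lane: (60, 140, 12) mm in the station's frame, on the plate. Its clips are two upright orange rollers (they do not turn) 50.5 mm either side of this point, radius 12, 18 mm tall, facing sides 77 mm apart; each springs up to 6 mm outwards. It takes 8 to 20 N to push a lid in; it is home when they drop into its notches, 1 mm short of the stop rail.
- home_mid (a point): Where a lid's origin lies when snapped home in the mid lane: (60, 0, 12) mm in the station's frame, on the plate. Its clips are two upright orange rollers (they do not turn) 50.5 mm either side of this point, radius 12, 18 mm tall, facing sides 77 mm apart; each springs up to 6 mm outwards. It takes 8 to 20 N to push a lid in; it is home when they drop into its notches, 1 mm short of the stop rail.
- home_right (a point): Where a lid's origin lies when snapped home in the right lane: (60, -140, 12) mm in the station's frame, on the plate. Its clips are two upright orange rollers (they do not turn) 50.5 mm either side of this point, radius 12, 18 mm tall, facing sides 77 mm apart; each springs up to 6 mm outwards. It takes 8 to 20 N to push a lid in; it is home when they drop into its notches, 1 mm short of the stop rail.
- tray: Pink hard silicone tray 60 x 180 x 32 mm with four slots, fixed; origin under its centre. Bystander.
- drops_1: White eyedrop bottle, 27 mm across, 62 mm tall, loose in a slot of the tray; origin under its foot. Bystander.
- drops_2: White eyedrop bottle, 27 mm across, 62 mm tall, loose in a slot of the tray; origin under its foot. Bystander.
- drops_3: White eyedrop bottle, 27 mm across, 62 mm tall, loose in a slot of the tray; origin under its foot. Bystander.
- drops_4: White eyedrop bottle, 27 mm across, 62 mm tall, loose in a slot of the tray; origin under its foot. Bystander.
- jar: Frosted glass jar with a metal screw top, 64 mm across, 65 mm tall, loose; origin under its foot. Bystander.
- mirror: Round compact mirror, 90 mm across, on a swivel foot, 140 mm tall, loose; origin under its foot. Bystander.
Things that resemble listed ones, but are neither listed nor needed, are in the scene too. Leave any purple look-alike of the lid_b alone.

How it is judged:
By the outcome, as a careful person would: the job done as asked, in the order asked, and still so for the second after the job is handed in, with the robot touching nothing.
It also fails if it takes over 51 s, if anything falls off the work surface, if the arm or the gripper's body presses on something with over 40 N, if the wrist force passes 120 N, or if a joint passes its speed limit or range.

ROBOT

A 6-joint arm with a two-finger parallel gripper is mounted at the origin on the work surface. World frame = base frame: x ahead of the robot, y to its left, z up, the work surface at z = 0. Lengths are in m, angles in rad, forces in N, time in s.
With the tool pointing down it reaches from about 0.325 to 0.75 m from the base axis. Payload 7.6 kg.
Tool frame: the origin (TCP) lies on the centre line of the jaws, within the pads' length; the fingertips stand 19 mm ahead of it and the grasp point (between the pads) is the TCP (env.finger_overhang is the distance from the TCP to the fingertips, in m); z points along the fingers, y is the direction in which the jaws open and shut (so a half turn about z gives the same grasp; the last joint's range is limited). The gripper opens to 85 mm and grips with 20 to 120 N. Pads are 22 mm wide; open, the fingers measure 114 mm over their backs; the gripper's body (76 mm by 85 mm) begins 54 mm behind the grasp point. The pads swing forward as they close: fully open they stand 13 mm farther back than shut.
Start: joints at [1.186, 0.052, 1.401, -0, 1.689, -0.07], TCP at [0.163, 0.499, 0.25] pointing down, gripper open.
Joint ranges: [-2.9, 2.9], [-0.91, 2.17], [0.12, 2.37], [-1.06, 4.2], [0.26, 2.73], [-2.93, 2.93]. Speed limits (rad/s): [2.57, 2.57, 3.01, 3.14, 3.14, 3.14].

INTERFACE

Orientations are given as a unit quaternion [w, x, y, z].
In Python, from workcell import env gives the robot as it stands.
- The arm moves only by the tool carry_out, never from a script. Its argument "plan" is a list of rows, each a list of 5 numbers: the finger opening in cm, from 0 to 8.54, then the shift along the tool's x, y, z in cm, then the turn about the tool's z in degrees. A call has exactly 10 rows; each row shifts and turns the commanded pose from where the row before left it, along the tool's axes as they then stand; what a row does not reach is not made up. A row lasts 1/12 s, in which the tool goes at most 41.7 mm and 7.16 degrees, less where a joint would pass 70% of its speed; a pose out of reach is approached as far as the arm can. A call is refused whole if a number of a shift passes 4.17 or a number of a turn 7.16, either way. A call with a gripper value outside its range is refused whole. The fingers move at their own pace and stop on an object; "squeeze" is the grip in N (left out, the last holds). Time passes only in rows, so rows that do not move let the fingers close, or fill a call up. It gives the time, the measured TCP pose, the force and the opening at its end, in the units of the state.
- env.get_state(): the state, without advancing time (a new reading comes with each control period).
- env.snapshot(name): name is "side" or "top"; returns (picture, depth): 420x560x3 uint8, blue, green, red; 420x560 float32, m along the optical axis (not along the pixel's ray), 0 where there is no reading.
- env.camera_model(name): a dict with "fx", "fy", "cx", "cy" (pixels), "k1" (the pictures are not rectified: a ray, as slopes to the right and down, at radius r is drawn at 1 + k1 r^2 times it, then the intrinsics apply), "R" (3x3) and "t" (3): a world point X has camera coordinates R X + t. Camera axes: x right, y down, z forward; pixel columns grow to the right and rows downward; lengths in m; the calibration is good to about 2 mm. A picture is of the moment at which its call begins. camera_model takes no time and is no camera call.
- env.finish_job(): hands the job in, once; it reports no verdict.
The state is a dict: "t": time; "joint_positions": joint angles; "joint_vel": joint speeds; "effort": joint torques, N m; "ee_pos": TCP position; "ee_rot": TCP orientation; "force": force on the tool from outside, world axes, zero at the start; "moment": the same for the moment, N m; "gripper_width": finger opening in m.
Only numpy, scipy, OpenCV 4.12 (cv2) and the standard library are available. Lean on these libraries where they do the work, as an engineer would, in place of code of your own. Each camera call takes 0.05 s, during which the arm holds its last target.

## Working session

There is one attempt and no reset: what is moved stays moved. The work goes in short steps, Python scripts to look and compute and a tool call to move; the robot and the scene stay as the last step left them, time stands still between calls to the robot, and variables do not carry over. Pictures are saved under pics/ and viewed, and the job is handed in when it is done.

Besides the shell and the picture viewer there is one more tool, called by a JSON object that holds its "op" and its "data", one argument or row to a line. carry_out: Moves the arm, as the interface text tells. Its arguments: {"type":"object","properties":{"plan":{"type":"array"},"squeeze":{"type":"number"}},"required":["plan"]}

```bash
ls; mkdir -p pics
python3 - <<'E'
from workcell import env
import cv2,numpy as np
s=env.get_state(); print(s)
for n in("top","side"):
    p,d=env.snapshot(n); cv2.imwrite(f"pics/{n}0.png",p); np.save(f"{n}0.npy",d); print(n,env.camera_model(n))
E
```

```text
pics
{'t': 0.0, 'joint_positions': array([ 1.18568730e+00,  5.28392232e-02,  1.40173447e+00,  1.87557398e-05,
        1.68860841e+00, -7.02680167e-02]), 'joint_vel': array([-1.03646042e-03,  4.25477463e-05, -1.99324901e-04, -1.13129415e-04,
       -1.23933254e-03,  3.97935536e-04]), 'effort': array([-4.19065063e-04, -3.81659031e+01, -3.60192204e+01, -1.03534594e-04,
        6.10139294e-03,  4.63585479e-05]), 'ee_pos': array([0.1624282 , 0.49895204, 0.2494662 ]), 'ee_rot': array([-1.88463470e-04,  1.56770002e-01,  9.87634819e-01, -7.72110411e-04]), 'force': array([0.19605705, 0.16662377, 1.13349061]), 'moment': array([ 0.02169456, -0.02818422, -0.04450119]), 'gripper_width': 0.08551802682112342}
top {'fx': 423.2519833323029, 'fy': 423.2519833323029, 'cx': 284.6323163235778, 'cy': 211.94328346830665, 'k1': -0.06136035366872294, 'R': array([[ 0.02916168, -0.99952314,  0.01015347],
       [-0.99473791, -0.03001714, -0.09795646],
       [ 0.09821453, -0.00724347, -0.9951389 ]]), 't': array([-0.06723733,  0.50576739,  1.40374811])}
side {'fx': 409.1443716471969, 'fy': 409.1443716471969, 'cx': 277.50933680310186, 'cy': 208.5297664608346, 'k1': 0.023054350855263153, 'R': array([[ 0.96911128, -0.24656643,  0.00532192],
       [-0.1623355 , -0.65399578, -0.7388753 ],
       [ 0.18566236,  0.71518845, -0.67382117]]), 't': array([-0.50431896,  0.10927622,  1.19006921])}
```

View pics/top0.png

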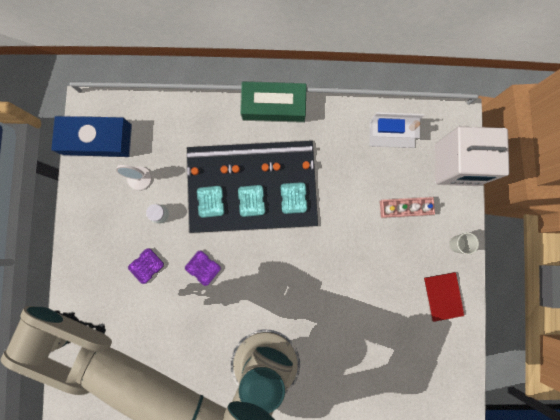

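View pics/side0.png

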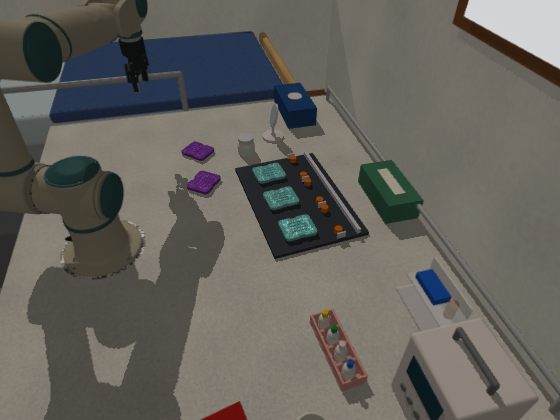

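```bash
cat > h.py <<'E'
import numpy as np,cv2
from workcell import env
def ray(c,u,v):
    x=(u-c['cx'])/c['fx'];y=(v-c['cy'])/c['fy'];a,b=x,y
    for _ in range(20):
        r=a*a+b*b;a=x/(1+c['k1']*r);b=y/(1+c['k1']*r)
    return np.array([a,b,1.])
def atz(n,u,v,z):
    c=env.camera_model(n);R=c['R'];o=-R.T@c['t'];d=R.T@ray(c,u,v)
    return o+d*(z-o[2])/d[2]
def proj(n,X):
    c=env.camera_model(n);p=c['R']@np.array(X)+c['t'];a,b=p[:2]/p[2];k=1+c['k1']*(a*a+b*b)
    return c['cx']+c['fx']*a*k,c['cy']+c['fy']*b*k
def tri(u1,u2):
    A=np.zeros((3,3));q=np.zeros(3)
    for n,u in(("top",u1),("side",u2)):
        c=env.camera_model(n);o=-c['R'].T@c['t'];d=c['R'].T@ray(c,*u);d/=np.linalg.norm(d);P=np.eye(3)-np.outer(d,d);A+=P;q+=P@o
    return np.linalg.solve(A,q)
E
python3 - <<'E'
import cv2
p=cv2.imread("pics/top0.png");cv2.imwrite("pics/tc.png",cv2.resize(p[135:240,180:325],None,fx=5.5,fy=5.5,interpolation=cv2.INTER_CUBIC))
p=cv2.imread("pics/side0.png");cv2.imwrite("pics/sc.png",cv2.resize(p[145:260,230:375],None,fx=5.0,fy=5,interpolation=cv2.INTER_CUBIC))
E
```

```text
(no output)
```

View pics/tc.png

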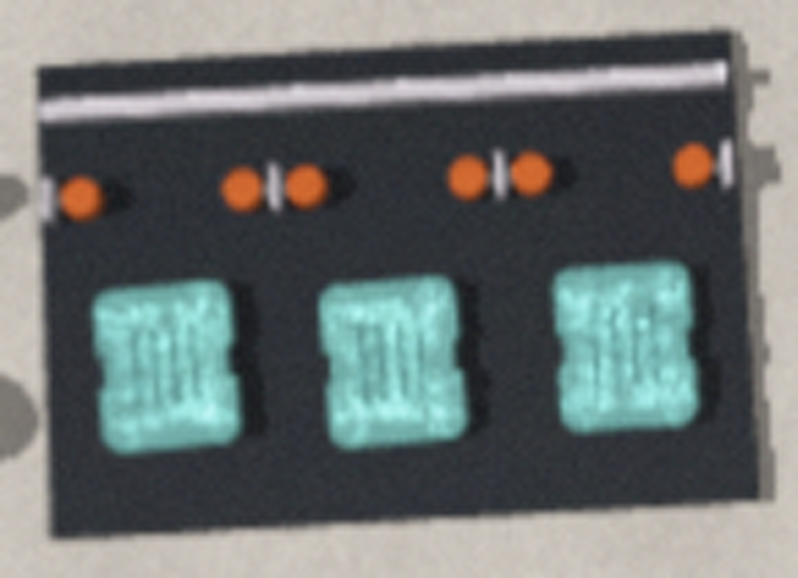

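View pics/sc.png

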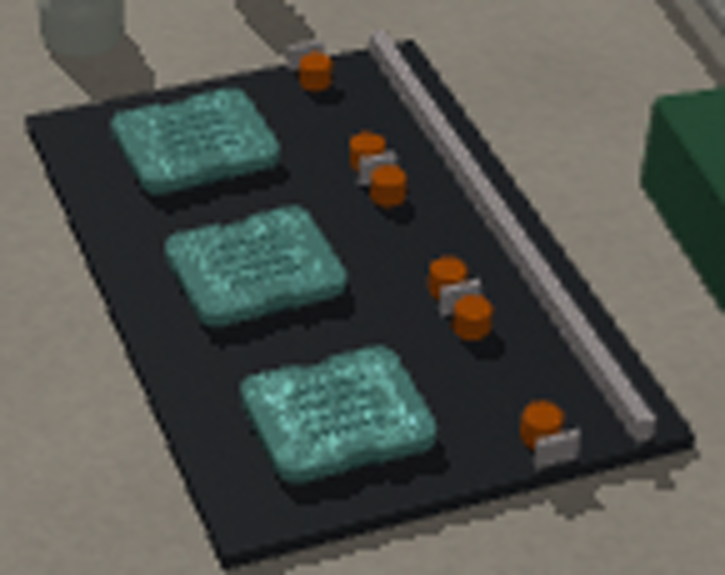

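Run:
```python
from h import *
from scipy.optimize import least_squares
# clicked corners: near-left, near-right, far-right, far-left
T=[(180+x/5.5-.4,135+y/5.5-.4) for x,y in [(52,537),(759,498),(731,31),(39,67)]]
S=[(230+x/5-.4,145+y/5-.4) for x,y in [(26,117),(228,566),(693,438),(412,40)]]
M=np.array([[-150,220,12],[-150,-220,12],[150,-220,12],[150,220,12]])/1e3
for a,b in zip(T,S): print("tri",tri(a,b).round(4))
def tf(q,M):
    c,s=np.cos(q[3]),np.sin(q[3]);return np.c_[c*M[:,0]-s*M[:,1]+q[0],s*M[:,0]+c*M[:,1]+q[1],M[:,2]+q[2]]
# rollers
def oranges(n,f):
    p=cv2.imread(f);h=cv2.cvtColor(p,cv2.COLOR_BGR2HSV)
    m=cv2.inRange(h,(5,170,100),(18,255,255));k,_,st,ce=cv2.connectedComponentsWithStats(m)
    return [(ce[i],st[i,4]) for i in range(1,k) if st[i,4]>8]
print(oranges("top","pics/top0.png"))
def res(q):
    r=[]
    for X,a,b in zip(tf(q,M),T,S): r+=[*(np.array(proj("top",X))-a),*(np.array(proj("side",X))-b)]
    return r
r=least_squares(res,[.45,.1,0,0]);print(r.x.round(4),np.abs(r.fun).max(),np.array(r.fun).round(1))
q=r.x
for ce,a in oranges("top","pics/top0.png"):
    X=atz("top",*ce,q[2]+.028);d=X-q[:3];c,s=np.cos(q[3]),np.sin(q[3]);print("roller st",(1e3*np.array([c*d[0]+s*d[1],-s*d[0]+c*d[1]])).round(1))
p=cv2.imread("pics/top0.png");h=cv2.cvtColor(p,cv2.COLOR_BGR2HSV);m=cv2.inRange(h,(75,60,70),(98,255,255));m[:, :185]=0;m[:,325:]=0;m[:150]=0;m[235:]=0
cs,_=cv2.findContours(m,0,1)
for k in cs:
    if cv2.contourArea(k)<200: continue
    P=np.array([atz("top",*u,q[2]+.026)[:2] for u in k[:,0,:].astype(float)])*1e3
    R=cv2.minAreaRect(P.astype(np.float32));M2=cv2.moments(P.astype(np.float32));w=np.array([M2['m10'],M2['m01']])/M2['m00']
    d=w/1e3-q[:2];c,s=np.cos(q[3]),np.sin(q[3]);print("lid",w.round(1),R,"st",(1e3*np.array([c*d[0]+s*d[1],-s*d[0]+c*d[1]])).round(1))
```

```text
tri [0.4311 0.2706 0.0089]
tri [ 0.4694 -0.1667  0.0037]
tri [ 0.7631 -0.1421  0.0102]
tri [0.727  0.2941 0.0102]
[(array([305.51282051, 164.8974359 ]), np.int32(39)), (array([276.225, 166.125]), np.int32(40)), (array([235.25, 168.55]), np.int32(40)), (array([264.54054054, 166.91891892]), np.int32(37)), (array([223.56410256, 169.07692308]), np.int32(39)), (array([194.39473684, 170.84210526]), np.int32(38))]
[ 0.5983  0.0647 -0.0051  0.0859] 1.1602267342206574 [ 0.   0.  -0.6  0.4  0.3 -0.1 -1.2 -0.4 -0.2 -0.9  0.7  0.5 -0.5 -0.6
 -0.1  0.3]
roller st [  57.4 -189.3]
roller st [ 58.6 -89. ]
roller st [57.9 51.3]
roller st [ 58. -49.]
roller st [58.3 91.2]
roller st [ 57.9 191.2]
lid [543.8  63.4] ((543.876708984375, 63.18732452392578), (105.90160369873047, 88.53093719482422), 7.50388765335083) st [-54.4   3.4]
lid [537.1 203. ] ((537.1029052734375, 203.10025024414062), (106.69865417480469, 89.07102966308594), 6.942183494567871) st [-49.1 143. ]
lid [558.1 -79.8] ((557.8587646484375, -79.54151916503906), (106.64315795898438, 86.5988540649414), 5.068848609924316) st [ -52.5 -140.6]
```

Run:
```python
from h import *
from scipy.optimize import least_squares
T=[(180+x/5.5-.4,135+y/5.5-.4) for x,y in [(52,537),(759,498),(731,31),(39,67)]]
S=[(230+x/5-.4,145+y/5-.4) for x,y in [(26,117),(228,566),(693,438),(412,40)]]
M=np.array([[-150,220,12],[-150,-220,12],[150,-220,12],[150,220,12]])/1e3
RO=np.array([(305.5,164.9),(276.2,166.1),(264.5,166.9),(235.2,168.55),(223.6,169.1),(194.4,170.8)])
Ry=[-190.5,-89.5,-50.5,50.5,89.5,190.5]
MR=np.array([[60,y,29] for y in Ry])/1e3
def tf(q,M):
    c,s=np.cos(q[2]),np.sin(q[2]);return np.c_[c*M[:,0]-s*M[:,1]+q[0],s*M[:,0]+c*M[:,1]+q[1],M[:,2]]
def res(q):
    r=[]
    for X,a,b in zip(tf(q,M),T,S): r+=[*(np.array(proj("top",X))-a),*(.5*(np.array(proj("side",X))-b))]
    for X,a in zip(tf(q,MR),RO): r+=[*(np.array(proj("top",X))-a)]
    return r
r=least_squares(res,[.6,.06,.08]);q=r.x;print(q.round(4),r.fun.round(1));np.save("q.npy",q)
c,s=np.cos(q[2]),np.sin(q[2])
# lids: fit rounded-rect outline yaw/pos at z=.024 (silhouette)
for n,z in(("top",.024),("side",.021)):
  p=cv2.imread(f"pics/{n}0.png");h=cv2.cvtColor(p,cv2.COLOR_BGR2HSV);m=cv2.inRange(h,(75,60,50),(98,255,255))
  if n=="top": m[:, :185]=0;m[:,325:]=0;m[:150]=0;m[235:]=0
  else: m[:,:230]=0;m[:,330:]=0;m[:155]=0;m[250:]=0
  cs,_=cv2.findContours(m,0,1)
  for k in cs:
    if cv2.contourArea(k)<200: continue
    P=np.array([atz(n,*u,z)[:2] for u in k[:,0,:].astype(float)])*1e3
    R=cv2.minAreaRect(P.astype(np.float32));M2=cv2.moments(P.astype(np.float32));w=np.array([M2['m10'],M2['m01']])/M2['m00']
    d=w/1e3-q[:2];print(n,"lid",w.round(1),np.round(R[1],1),round(R[2]-np.degrees(q[2]),1),"st",(1e3*np.array([c*d[0]+s*d[1],-s*d[0]+c*d[1]])).round(1))
for i,y in enumerate((140,0,-140)):
  for nm,dy in(("L",34),("R",-34)):
    pass
```

```text
[0.5958 0.0645 0.0852] [-0.3  0.6 -0.7 -0.3  0.5  0.6 -1.  -0.7  0.  -0.6  0.1 -0.2 -0.7 -0.3
 -0.3 -0.3  0.5 -0.4  0.2 -0.   0.4 -0.2  0.1 -0.3  0.3 -0.2 -0.1 -0.2]
top lid [543.2  62.4] [106.4  89.3] 2.6 st [-52.6   2.4]
top lid [536.5 202.1] [106.1  90.9] 3.0 st [-47.3 142.1]
top lid [557.8 -80.5] [106.7  89. ] -0.2 st [ -50.3 -141.3]
side lid [561.1 -78.8] [105.3  93. ] 0.9 st [ -46.8 -139.8]
side lid [547.3  63.6] [105.8  93.9] 1.7 st [-48.5   3.2]
side lid [540.1 202.4] [105.9  96.5] 3.1 st [-43.8 142.1]
```

```bash
cat >> h.py <<'E'
from scipy.spatial.transform import Rotation as Ro
def go(x,y,z,yaw=None):
    s=env.get_state();w=s['ee_rot'];R=Ro.from_quat([w[1],w[2],w[3],w[0]]).as_matrix()
    d=R.T@(np.array([x,y,z])-s['ee_pos']);a=np.degrees(np.arctan2(R[1,0],R[0,0]))
    print("t",round(s['t'],2),"pos",(s['ee_pos']*1e3).round(1),"F",s['force'].round(2),"w",round(s['gripper_width']*1e3,1),"tilt",R[:,2].round(4),"yawx",round(a,2),"shift cm",(d*100).round(2),end=" ")
    if yaw is not None: print("turn",round(-((yaw-a+180)%360-180),2))
    else: print()
E
python3 -c "
from h import *
go(.542,.168,.16,185)"
```

```text
t 0.1 pos [162.4 499.  249.6] F [ 0.78 -0.06 -0.33] w 85.3 tilt [-5.0e-04 -1.3e-03 -1.0e+00] yawx 161.96 shift cm [-46.34 -19.71   8.98] turn -23.04
```

{"op": "carry_out", "data": {
  "plan": [
    [0,-3,-1.3,0,0],
    [0,-3,-1.3,0.5,0],
    [0,-3,-1.3,0.5,0],
    [0,-3,-1.3,0.5,0],
    [0,-3,-1.3,0.5,0],
    [0,-3,-1.3,0.5,0],
    [0,-3,-1.3,0.5,0],
    [0,-3,-1.3,0.5,0],
    [0,-3,-1.3,0.5,0],
    [0,-3,-1.3,0.5,0]
  ],
  "squeeze": 30
}}

```text
t: 0.93
ee_pos: [0.4084, 0.2813, 0.2047]
ee_rot: [-0.0, 0.157, 0.988, -0.0]
force: [0.8, 1.0, 0.9]
gripper_width: 0.0001
```

```bash
python3 -c "
from h import *
go(.542,.168,.16,185)"
```

```text
t 0.93 pos [408.4 281.3 204.7] F [0.77 0.97 0.9 ] w 0.1 tilt [-5.e-04 -2.e-04 -1.e+00] yawx 161.96 shift cm [-16.22  -6.64   4.47] turn -23.04
```

{"op": "carry_out", "data": {
  "plan": [
    [0,-2.7,-1.1,1,0],
    [0,-2.7,-1.1,1,0],
    [0,-2.7,-1.1,1,0],
    [0,-2.7,-1.1,1.5,0],
    [0,-2.7,-1.1,1.5,0],
    [0,-2.7,-1.1,1.5,0],
    [0,0,0,1,-5.76],
    [0,0,0,1,-5.76],
    [0,0,0,1,-5.76],
    [0,0,0,1,-5.76]
  ]
}}

```text
t: 1.77
ee_pos: [0.5409, 0.1695, 0.0891]
ee_rot: [-0.001, -0.046, 0.999, -0.0]
force: [-0.1, 0.6, 0.4]
gripper_width: 0.0
```

Run:
```python
from h import *
for n in("top","side"):
    p,d=env.snapshot(n);cv2.imwrite(f"pics/{n}1.png",cv2.resize(p[130:245,180:325] if n=="top" else p[100:260,220:375],None,fx=3.6,fy=3.6,interpolation=cv2.INTER_CUBIC))
go(.542,.168,.046,185)
```

```text
t 1.87 pos [539.9 169.4  87.9] F [ 0.32  0.04 -0.89] w -0.0 tilt [-0.0045 -0.001  -1.    ] yawx -174.94 shift cm [-0.22 -0.16  4.19] turn 0.06
```

View pics/side1.png

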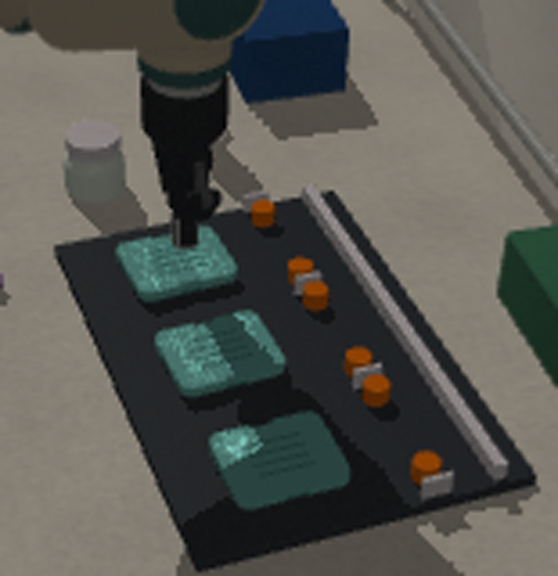

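View pics/top1.png

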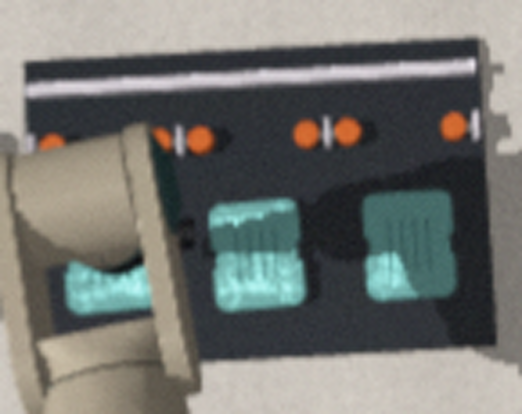

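{"op": "carry_out", "data": {
  "plan": [
    [0,-0.2,-0.16,1,0],
    [0,0,0,1,0],
    [0,0,0,0.8,0],
    [0,0,0,0.4,0],
    [0,0,0,0.2,0],
    [0,0,0,0.1,0],
    [0,0,0,0.1,0],
    [0,0,0,0,0],
    [0,0,0,0,0],
    [0,0,0,0,0]
  ]
}}

```text
t: 2.7
ee_pos: [0.5435, 0.1685, 0.0547]
ee_rot: [0.0, -0.044, 0.999, 0.0]
force: [0.7, -0.5, -0.3]
gripper_width: -0.0002
```

```bash
python3 -c "
from h import *
go(.542,.168,.046,185)"
```

```text
t 2.7 pos [543.5 168.5  54.7] F [ 0.67 -0.52 -0.25] w -0.2 tilt [ 8.e-04  2.e-04 -1.e+00] yawx -175.0 shift cm [ 0.16 -0.03  0.87] turn -0.0
```

{"op": "carry_out", "data": {
  "plan": [
    [0,0,0,0.2,0],
    [0,0,0,0.1,0],
    [0,0,0,0.1,0],
    [0,0,0,0.1,0],
    [0,0,0,0.1,0],
    [0,0,0,0.05,0],
    [0,0,0,0.05,0],
    [0,0,0,0.05,0],
    [0,0,0,0.05,0],
    [0,0,0,0,0]
  ]
}}

```text
t: 3.53
ee_pos: [0.5432, 0.1684, 0.0462]
ee_rot: [-0.0, -0.044, 0.999, 0.0]
force: [0.2, 0.1, 0.4]
gripper_width: -0.0002
```

```bash
python3 -c "
from h import *
go(.542,.168,.046,185)"
```

```text
t 3.53 pos [543.2 168.4  46.2] F [0.23 0.11 0.41] w -0.2 tilt [-2.e-04  0.e+00 -1.e+00] yawx -175.0 shift cm [ 0.13 -0.03  0.02] turn 0.0
```

{"op": "carry_out", "data": {
  "plan": [
    [0,0,0,0.04,0],
    [0,0,0,0.04,0],
    [0,0,0,0.04,0],
    [0,0,0,0.04,0],
    [0,0,0,0.04,0],
    [0,0,0,0.0,0],
    [0,0,0,0,0],
    [0,0,0,0,0],
    [0,0,0,0,0],
    [0,0,0,0,0]
  ]
}}

```text
t: 4.37
ee_pos: [0.5434, 0.1684, 0.0444]
ee_rot: [0.0, -0.044, 0.999, 0.0]
force: [0.8, -0.7, 0.9]
gripper_width: 0.0001
```

{"op": "carry_out", "data": {
  "plan": [
    [0,0,0,0.04,0],
    [0,0,0,0.04,0],
    [0,0,0,0.04,0],
    [0,0,0,0.04,0],
    [0,0,0,0.04,0],
    [0,0,0,0.0,0],
    [0,0,0,0,0],
    [0,0,0,0,0],
    [0,0,0,0,0],
    [0,0,0,0,0]
  ]
}}

```text
t: 5.2
ee_pos: [0.5434, 0.1683, 0.0428]
ee_rot: [0.0, -0.044, 0.999, -0.0]
force: [-2.1, -2.1, 5.2]
gripper_width: 0.0001
```

Run:
```python
from h import *
p,d=env.snapshot("side");cv2.imwrite(f"pics/side2.png",cv2.resize(p[120:230,230:320],None,fx=6,fy=5,interpolation=cv2.INTER_CUBIC))
go(.542,.168,.046,185)
```

```text
t 5.25 pos [543.4 168.4  42.8] F [-1.76 -1.46  5.11] w -0.2 tilt [ 2.e-04 -0.e+00 -1.e+00] yawx -174.99 shift cm [ 0.14 -0.02 -0.32] turn 0.01
```

View pics/side2.png

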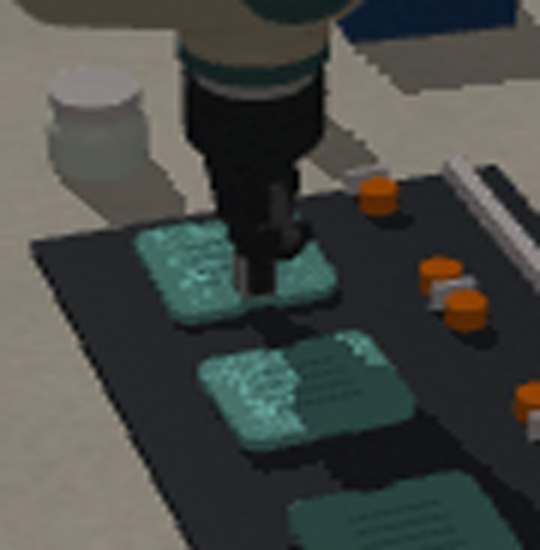

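```bash
cat >> h.py <<'E'
def world(n,d,u,v):
    c=env.camera_model(n);return c['R'].T@(ray(c,u,v)*d-c['t'])
def tiltfit(n,p,d,cx,cy,yaw):
    h=cv2.cvtColor(p,cv2.COLOR_BGR2HSV);m=cv2.inRange(h,(75,60,30),(98,255,255));m=cv2.erode(m,np.ones((3,3)))
    v,u=np.nonzero(m&((d>0)*255).astype(np.uint8));P=[]
    c,s=np.cos(np.radians(yaw)),np.sin(np.radians(yaw))
    for a,b in zip(u,v):
        X=world(n,d[b,a],a,b);e=X[:2]-[cx,cy];l=[c*e[0]+s*e[1],-s*e[0]+c*e[1]]
        if abs(l[0])<.045 and abs(l[1])<.038: P.append([*l,X[2]])
    P=np.array(P)
    if len(P)<20: print(n,"few",len(P));return
    A=np.c_[P[:,:2],np.ones(len(P))];k,_,_,_=np.linalg.lstsq(A,P[:,2],rcond=None);r=P[:,2]-A@k
    A=A[abs(r)<3*r.std()];z=P[abs(r)<3*r.std(),2];k,_,_,_=np.linalg.lstsq(A,z,rcond=None)
    print(n,len(z),"slope x,y deg",np.degrees(k[:2]).round(2),"z mm",(k[2]*1e3).round(2),"sd",((z-A@k).std()*1e3).round(2))
E
python3 - <<'E'
from h import *
L=dict(L=(.538,.202,7.7),M=(.545,.063,7),R=(.559,-.080,5))
for n in("top","side"):
    p=cv2.imread(f"pics/{n}0.png");d=np.load(f"{n}0.npy")
    for k in L: print(k,end=" ");tiltfit(n,p,d,*L[k])
p,d=env.snapshot("side");tiltfit("side",p,d,*L["L"])
p,d=env.snapshot("top");tiltfit("top",p,d,*L["L"])
go(.542,.168,.046,185)
E
```

```text
L Traceback (most recent call last):
  File "<stdin>", line 5, in <module>
  File "h.py", line 33, in tiltfit
    X=world(n,d[b,a],a,b);e=X[:2]-[cx,cy];l=[c*e[0]+s*e[1],-s*e[0]+c*e[1]]
  File "h.py", line 27, in world
    c=env.camera_model(n);return c['R'].T@(ray(c,u,v)*d-c['t'])
ValueError: time passes only in moves, steps and waits
```

```bash
sed -i 's/env\.camera_model(n)/CM(n)/g; 2a import functools\n@functools.lru_cache(None)\ndef CM(n): return env.camera_model(n)' h.py
python3 - <<'E'
from h import *
L=dict(L=(.538,.202,7.7),M=(.545,.063,7),R=(.559,-.080,5))
for n in("top","side"):
    p=cv2.imread(f"pics/{n}0.png");d=np.load(f"{n}0.npy")
    for k in L: print(k,end=" ");tiltfit(n,p,d,*L[k])
p,d=env.snapshot("side");tiltfit("side",p,d,*L["L"])
p,d=env.snapshot("top");tiltfit("top",p,d,*L["L"])
go(.542,.168,.046,185)
E
```

```text
L top 568 slope x,y deg [-0.25  0.2 ] z mm 26.14 sd 3.03
M top 588 slope x,y deg [ 0.24 -0.07] z mm 26.46 sd 2.98
R top 585 slope x,y deg [-0.58 -0.52] z mm 26.29 sd 2.74
L side 336 slope x,y deg [-0.1  -0.15] z mm 24.7 sd 1.78
M side 424 slope x,y deg [-0.33  0.23] z mm 24.83 sd 1.84
R side 540 slope x,y deg [-0.1   0.06] z mm 24.88 sd 1.71
side 213 slope x,y deg [-0.55  8.71] z mm 26.0 sd 1.99
top 176 slope x,y deg [-2.    8.15] z mm 26.28 sd 2.88
t 5.35 pos [543.4 168.4  42.9] F [-2.48 -2.1   5.44] w 0.0 tilt [ 2.e-04 -0.e+00 -1.e+00] yawx -174.99 shift cm [ 0.14 -0.02 -0.31] turn 0.01
```

{"op": "carry_out", "data": {
  "plan": [
    [0,0,0,-0.2,0],
    [0,0,0,-0.3,0],
    [0,0,0,-1,0],
    [0,0,0,-1,0],
    [0,0.3,-2.2,0,0],
    [0,0.3,-2.2,0,0],
    [0,0,-1.8,0,0],
    [0,0,-0.5,0,0],
    [0,0,0,0,0],
    [0,0,0,0,0]
  ]
}}

```text
t: 6.18
ee_pos: [0.5434, 0.1015, 0.0679]
ee_rot: [0.0, -0.043, 0.999, 0.0]
force: [0.2, -0.0, 0.0]
gripper_width: -0.0002
```

```bash
python3 -c "
from h import *
go(.535,.236,.047,185)"
```

```text
t 6.18 pos [543.4 101.5  67.9] F [ 0.24 -0.04  0.02] w -0.2 tilt [ 8.e-04  6.e-04 -1.e+00] yawx -175.02 shift cm [-0.33 13.47  2.1 ] turn -0.02
```

{"op": "carry_out", "data": {
  "plan": [
    [0,0,2,0,0],
    [0,0,2.5,0,0],
    [0,0,2.5,0,0],
    [0,0,2.5,0,0],
    [0,-0.1,2,0,0],
    [0,-0.1,1.5,0,0],
    [0,-0.1,0.5,0.5,0],
    [0,0,0,0.5,0],
    [0,0,0,0.3,0],
    [0,0,0,0,0]
  ]
}}

```text
t: 7.02
ee_pos: [0.5338, 0.2348, 0.0528]
ee_rot: [-0.001, -0.043, 0.999, -0.0]
force: [0.2, -0.5, -0.0]
gripper_width: 0.0001
```

```bash
python3 -c "
from h import *
go(.535,.236,.047,185)"
```

```text
t 7.02 pos [533.8 234.8  52.8] F [ 0.23 -0.49 -0.03] w 0.1 tilt [-0.0023 -0.0011 -1.    ] yawx -175.05 shift cm [-0.13  0.11  0.58] turn -0.05
```

Good. Press to about z 0.043 in small steps.

{"op": "carry_out", "data": {
  "plan": [
    [0,0,0,0.2,0],
    [0,0,0,0.15,0],
    [0,0,0,0.1,0],
    [0,0,0,0.1,0],
    [0,0,0,0.1,0],
    [0,0,0,0.1,0],
    [0,0,0,0.05,0],
    [0,0,0,0.05,0],
    [0,0,0,0,0],
    [0,0,0,0,0]
  ]
}}

```text
t: 7.85
ee_pos: [0.5343, 0.236, 0.0459]
ee_rot: [0.0, -0.044, 0.999, 0.0]
force: [0.0, -0.2, 1.9]
gripper_width: 0.0001
```

{"op": "carry_out", "data": {
  "plan": [
    [0,0,0,0.04,0],
    [0,0,0,0.04,0],
    [0,0,0,0.04,0],
    [0,0,0,0.04,0],
    [0,0,0,0.04,0],
    [0,0,0,0,0],
    [0,0,0,0,0],
    [0,0,0,0,0],
    [0,0,0,0,0],
    [0,0,0,0,0]
  ]
}}

```text
t: 8.68
ee_pos: [0.5345, 0.2359, 0.0439]
ee_rot: [0.0, -0.044, 0.999, 0.0]
force: [0.0, 1.5, 1.9]
gripper_width: -0.0003
```

Run:
```python
from h import *
for n in("side","top"):
    p,d=env.snapshot(n);tiltfit(n,p,d,.538,.202,7.7)
go(.535,.236,.042,185)
```

```text
side 552 slope x,y deg [  49.98 -254.18] z mm 81.32 sd 103.43
top 245 slope x,y deg [  17.24 -258.26] z mm -22.59 sd 100.68
t 8.78 pos [534.5 235.9  43.8] F [0.77 1.92 1.97] w -0.2 tilt [ 2.e-04  1.e-04 -1.e+00] yawx -175.0 shift cm [-0.06  0.01  0.18] turn -0.0
```

{"op": "carry_out", "data": {
  "plan": [
    [0,0,0,0.04,0],
    [0,0,0,0.04,0],
    [0,0,0,0.04,0],
    [0,0,0,0.02,0],
    [0,0,0,0,0],
    [0,0,0,0,0],
    [0,0,0,0,0],
    [0,0,0,0,0],
    [0,0,0,0,0],
    [0,0,0,0,0]
  ]
}}

```text
t: 9.62
ee_pos: [0.5345, 0.236, 0.0431]
ee_rot: [0.0, -0.044, 0.999, 0.0]
force: [-1.4, 0.9, 6.4]
gripper_width: 0.0004
```

```bash
sed -i 's/and abs(l\[1\])<.038:/and abs(l[1])<.038 and .015<X[2]<.04:/' h.py
python3 - <<'E'
from h import *
for n in("side","top"):
    p,d=env.snapshot(n);tiltfit(n,p,d,.538,.202,7.7)
    if n=="side":cv2.imwrite(f"pics/side3.png",cv2.resize(p[120:230,230:320],None,fx=6,fy=5,interpolation=cv2.INTER_CUBIC))
go(.535,.236,.042,185)
E
```

```text
side 262 slope x,y deg [ 0.1  -8.77] z mm 25.9 sd 1.75
top 232 slope x,y deg [-0.   -8.27] z mm 27.83 sd 2.65
t 9.72 pos [534.5 236.   43.1] F [-2.04  1.1   5.79] w 0.0 tilt [ 4.e-04  2.e-04 -1.e+00] yawx -174.99 shift cm [-0.05 -0.    0.11] turn 0.01
```

View pics/side3.png

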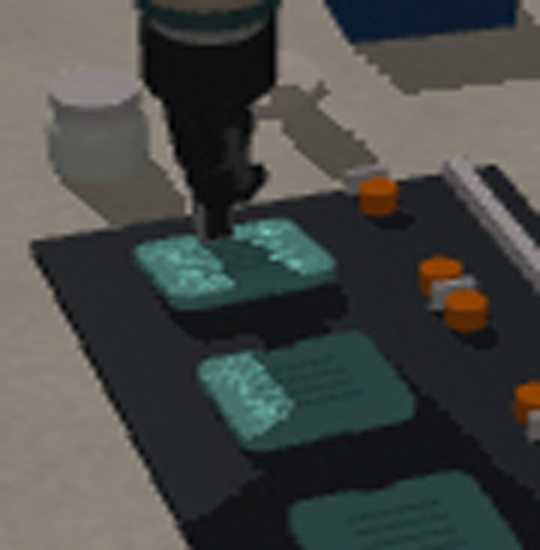

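{"op": "carry_out", "data": {
  "plan": [
    [0,0,0,-0.2,0],
    [0,0,0,-0.3,0],
    [0,0,0,-1,0],
    [0,0,0,-1.5,0],
    [5,1.5,-1,-1,0],
    [5,2.5,-1.2,0,0],
    [5,2.5,-1.2,0,0],
    [5,1,-0.7,0,0],
    [5,0,0,0,0],
    [5,0,0,0,0]
  ]
}}

```text
t: 10.55
ee_pos: [0.4635, 0.1884, 0.0831]
ee_rot: [0.001, -0.043, 0.999, 0.0]
force: [-0.5, -0.1, 0.0]
gripper_width: 0.0499
```

Run:
```python
from h import *
for n in("top","side"):
    p,d=env.snapshot(n);cv2.imwrite(f"pics/{n}4.png",cv2.resize(p[130:245,180:325] if n=="top" else p[100:260,220:375],None,fx=3.6,fy=3.6,interpolation=cv2.INTER_CUBIC))
    tiltfit(n,p,d,.538,.202,7.7)
go(.4586,.1933,.033,184.9)
```

```text
top 179 slope x,y deg [-1.45 -0.67] z mm 26.29 sd 2.67
side 332 slope x,y deg [0.24 0.05] z mm 24.57 sd 2.05
t 10.65 pos [464.  188.8  82.9] F [0.01 0.63 0.07] w 49.8 tilt [ 1.1e-03  4.0e-04 -1.0e+00] yawx -175.0 shift cm [0.51 0.49 4.99] turn 0.1
```

View pics/side4.png

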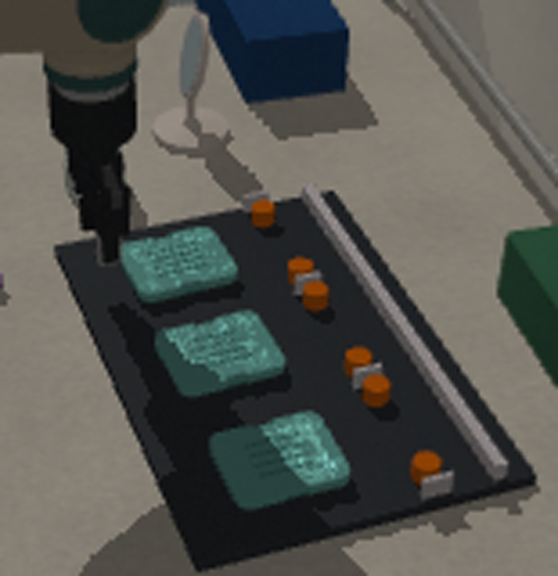

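View pics/top4.png

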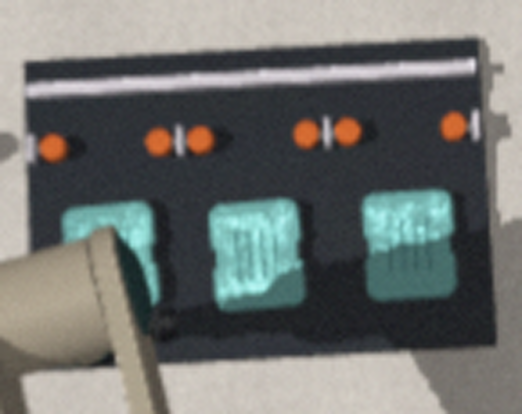

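{"op": "carry_out", "data": {
  "plan": [
    [5,0.5,0.5,0,0],
    [5,0,0,0,0.1],
    [5,0,0,1,0],
    [5,0,0,1,0],
    [5,0,0,1,0],
    [5,0,0,0.8,0],
    [5,0,0,0.4,0],
    [5,0,0,0.2,0],
    [5,0,0,0,0],
    [5,0,0,0,0]
  ]
}}

```text
t: 11.48
ee_pos: [0.458, 0.1931, 0.0386]
ee_rot: [0.0, -0.043, 0.999, 0.0]
force: [0.9, -0.3, -0.8]
gripper_width: 0.0498
```

Run:
```python
from h import *
p,d=env.snapshot("side");cv2.imwrite(f"pics/side5.png",cv2.resize(p[120:230,220:310],None,fx=6,fy=5,interpolation=cv2.INTER_CUBIC))
go(.4586,.1933,.033,184.9)
```

```text
t 11.53 pos [458.1 193.1  38.8] F [0.41 0.09 0.52] w 50.0 tilt [ 8.e-04  4.e-04 -1.e+00] yawx -175.1 shift cm [-0.05  0.01  0.58] turn -0.0
```

View pics/side5.png

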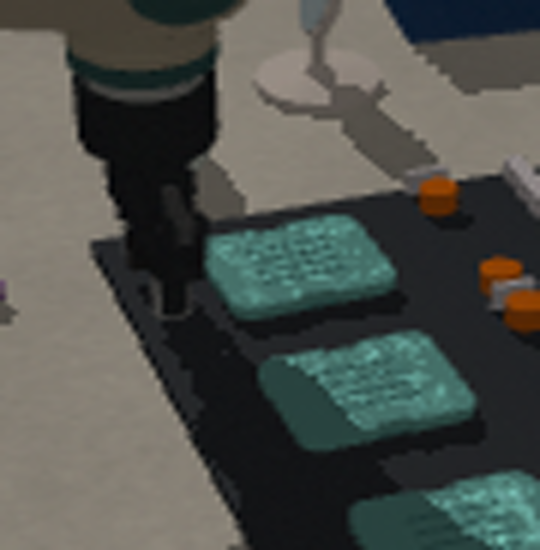

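{"op": "carry_out", "data": {
  "plan": [
    [5,0,0,0.3,0],
    [5,0,0,0.2,0],
    [5,0,0,0.05,0],
    [5,-0.3,0,0,0],
    [5,-0.3,0,0,0],
    [5,-0.3,0,0,0],
    [5,-0.4,0,0,0],
    [5,-0.4,0,0,0],
    [5,-0.4,0,0,0],
    [5,-0.4,0,0,0]
  ]
}}

```text
t: 12.37
ee_pos: [0.4831, 0.1953, 0.0329]
ee_rot: [-0.0, -0.043, 0.999, 0.0]
force: [-0.6, 0.4, 0.1]
gripper_width: 0.0498
```

Run:
```python
from h import *
for n in("top","side"):
    p,d=env.snapshot(n);cv2.imwrite(f"pics/{n}6.png",cv2.resize(p[130:245,180:325] if n=="top" else p[120:230,230:320],None,fx=4,fy=4,interpolation=cv2.INTER_CUBIC))
    tiltfit(n,p,d,.548,.203,5)
go(.583,.2039,.033,184.9)
```

```text
top 96 slope x,y deg [-1.17  0.22] z mm 26.02 sd 3.27
side 268 slope x,y deg [ 0.11 -0.04] z mm 24.36 sd 1.84
t 12.47 pos [483.3 195.2  32.9] F [ 0.09 -0.84 -0.27] w 50.1 tilt [ 4.e-04  1.e-04 -1.e+00] yawx -175.11 shift cm [-10.     0.02  -0.  ] turn -0.01
```

View pics/side6.png

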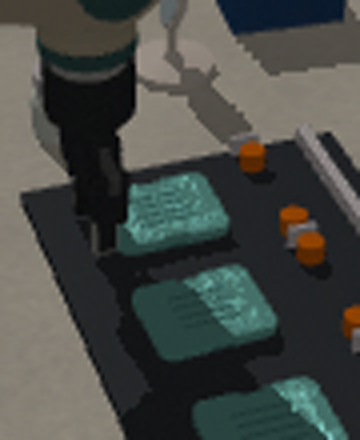

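View pics/top6.png

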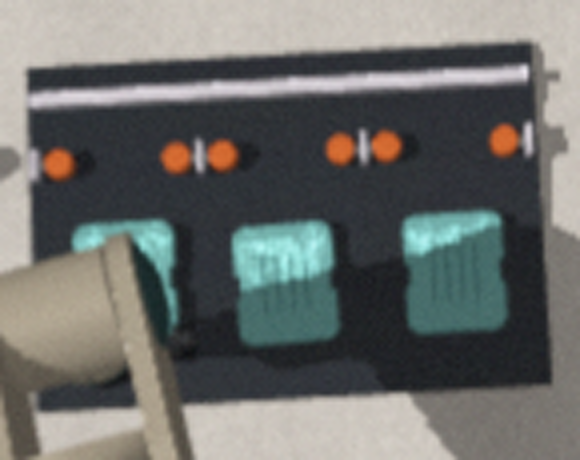

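{"op": "carry_out", "data": {
  "plan": [
    [5,-0.4,0,0,0],
    [5,-0.5,0,0,0],
    [5,-0.5,0,0,0],
    [5,-0.5,0,0,0],
    [5,-0.5,0,0,0],
    [5,-0.5,0,0,0],
    [5,-0.4,0,0,0],
    [5,-0.2,0,0,0],
    [5,0,0,0,0],
    [5,0,0,0,0]
  ]
}}

```text
t: 13.3
ee_pos: [0.5177, 0.1982, 0.0329]
ee_rot: [0.0, -0.043, 0.999, 0.0]
force: [-0.1, 0.8, -0.4]
gripper_width: 0.0501
```

Run:
```python
from h import *
for n in("top","side"):
    p,d=env.snapshot(n);cv2.imwrite(f"pics/{n}7.png",cv2.resize(p[130:220,180:270] if n=="top" else p[120:230,230:320],None,fx=6,fy=6,interpolation=cv2.INTER_CUBIC))
    tiltfit(n,p,d,.585,.204,5)
go(.583,.2039,.033,184.9)
```

```text
top 72 slope x,y deg [-1.1  0.5] z mm 26.5 sd 3.11
side 262 slope x,y deg [ 0.02 -0.99] z mm 24.43 sd 1.94
t 13.4 pos [517.5 198.2  32.9] F [-0.23 -0.5  -0.68] w 50.2 tilt [ 2.e-04  1.e-04 -1.e+00] yawx -175.09 shift cm [-6.57  0.01 -0.  ] turn 0.01
```

View pics/side7.png

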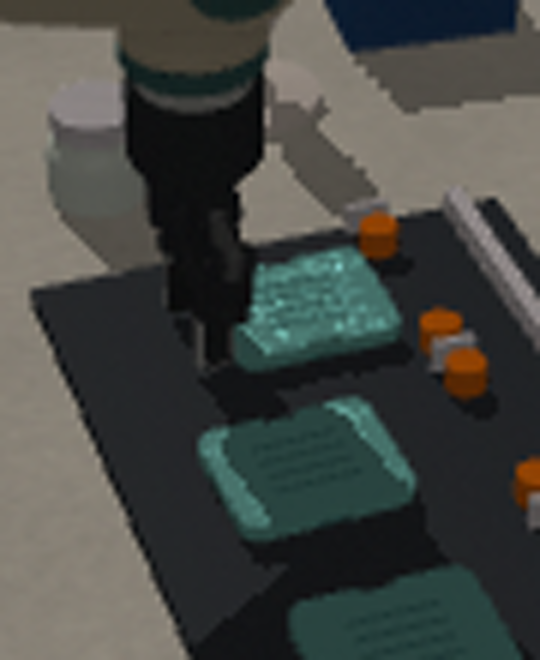

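View pics/top7.png

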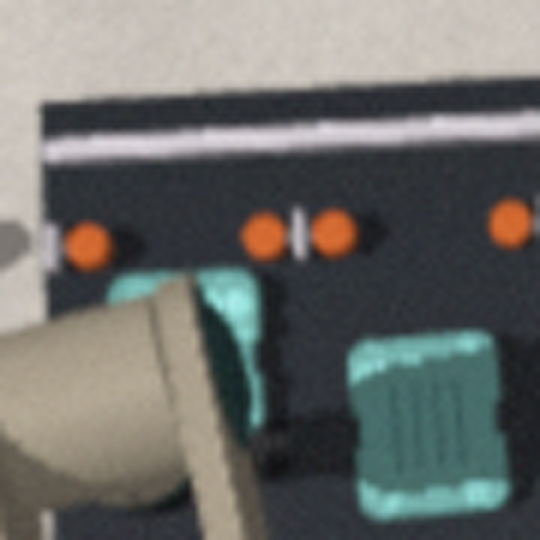

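Run:
```python
from h import *
q=np.load("q.npy");c,s=np.cos(q[2]),np.sin(q[2])
def st(n,u,v,z):
    d=atz(n,u,v,z)[:2]-q[:2];return (1e3*np.array([c*d[0]+s*d[1],-s*d[0]+c*d[1]])).round(1)
for u,v in[(108,290),(262,300),(262,330),(264,425),(185,271),(130,274),(240,268)]: print((u,v),st("top",180+u/6-.4,130+v/6-.4,.025))
for u,v in[(88,246),(265,236)]: print("roller",st("top",180+u/6-.4,130+v/6-.4,.029))
p,d=env.snapshot("top")
h=cv2.cvtColor(p,cv2.COLOR_BGR2HSV);m=cv2.inRange(h,(75,60,40),(98,255,255))
for r in range(176,206,3): 
    cols=np.nonzero(m[r,190:230])[0]+190
    if len(cols): print(r,cols.min(),cols.max(),st("top",cols.min()-.5,r,.025),st("top",cols.max()+.5,r,.025))
p,d=env.snapshot("side");cv2.imwrite("pics/side8.png",cv2.resize(p[145:190,260:315],None,fx=10,fy=10,interpolation=cv2.INTER_CUBIC))
cv2.imwrite("pics/side8o.png",p)
```

```text
(108, 290) [ 34.7 180.7]
(262, 300) [24.  93.5]
(262, 330) [ 6.8 94.2]
(264, 425) [-47.4  95.3]
(185, 271) [ 43.1 136.6]
(130, 274) [ 43.2 167.9]
(240, 268) [ 43.1 105.3]
roller [ 59.8 190.5]
roller [59.9 89.8]
176 199 222 [ 41.2 177.4] [36.6 95.6]
179 198 223 [ 31.  181.2] [26.  92.6]
182 214 223 [ 17.6 127.1] [15.7 93. ]
185 215 223 [  7.1 124. ] [ 5.4 93.5]
188 215 222 [ -3.2 124.4] [-4.7 97.3]
191 216 222 [-13.7 121.4] [-15.   97.7]
194 217 224 [-24.1 118.5] [-25.6  91.3]
197 218 224 [-34.6 115.5] [-35.9  91.8]
200 219 223 [-45.  112.5] [-45.9  95.6]
203 220 220 [-55.4 109.5] [-55.6 106.1]
```

View pics/side8.png

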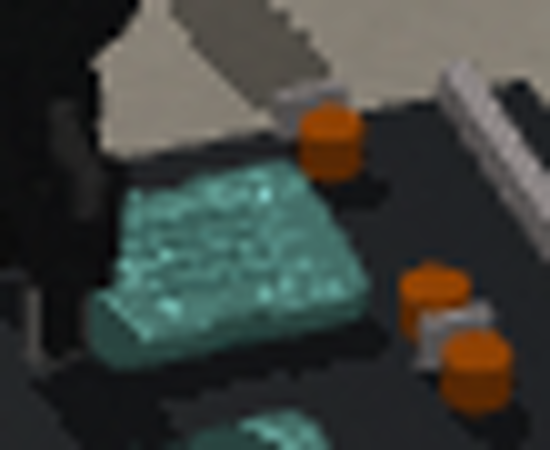

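{"op": "carry_out", "data": {
  "plan": [
    [5,-0.12,0.05,0,0],
    [5,-0.12,0.05,0,0],
    [5,-0.15,0.05,0,0],
    [5,-0.15,0.05,0,0],
    [5,-0.15,0.05,0,0],
    [5,-0.15,0.05,0,0],
    [5,-0.15,0.04,0,0],
    [5,-0.1,0,0,0],
    [5,0,0,0,0],
    [5,0,0,0,0]
  ]
}}

```text
t: 14.33
ee_pos: [0.5283, 0.2026, 0.0329]
ee_rot: [0.0, -0.043, 0.999, 0.0]
force: [0.1, -0.2, 0.3]
gripper_width: 0.0503
```

```bash
cat >> h.py <<'E'
def st(n,u,v,z):
    q=np.load("q.npy");c,s=np.cos(q[2]),np.sin(q[2])
    d=atz(n,u,v,z)[:2]-q[:2];return (1e3*np.array([c*d[0]+s*d[1],-s*d[0]+c*d[1]])).round(1)
def edges():
    p,d=env.snapshot("top")
    h=cv2.cvtColor(p,cv2.COLOR_BGR2HSV);m=cv2.inRange(h,(75,60,40),(98,255,255))
    for r in range(166,200,3): 
        cols=np.nonzero(m[r,190:230])[0]+190
        if len(cols): print(r,cols.min(),cols.max(),st("top",cols.min()-.5,r,.025),st("top",cols.max()+.5,r,.025))
    for cc in (203,208,213):
        rows=np.nonzero(m[150:200,cc])[0]+150
        print("far",cc,st("top",cc,rows.min()-.5,.025))
    return p
E
python3 - <<'E'
from h import *
p=edges();cv2.imwrite("pics/top9.png",cv2.resize(p[130:220,180:270],None,fx=6,fy=6,interpolation=cv2.INTER_CUBIC))
go(.583,.2039,.033,184.9)
E
```

```text
172 200 220 [ 54.8 173.5] [ 50.8 101.9]
175 197 222 [ 45.  184.1] [40.  95.5]
178 212 222 [ 31.8 133.3] [29.7 95.9]
181 213 222 [ 21.2 130.3] [19.3 96.3]
184 214 221 [ 10.7 127.3] [  9.2 100.1]
187 215 221 [  0.2 124.3] [ -1.1 100.5]
190 215 223 [-10.1 124.7] [-11.8  94.2]
193 216 223 [-20.5 121.7] [-22.   94.6]
196 218 223 [-31.2 115.3] [-32.3  95. ]
199 219 219 [-41.6 112.4] [-41.8 109. ]
far 203 [ 55.9 161.5]Traceback (most recent call last):
  File "<stdin>", line 2, in <module>
  File "h.py", line 54, in edges
    print("far",cc,st("top",cc,rows.min()-.5,.025))
                               ~~~~~~~~^^
    return umr_minimum(a, axis, None, out, keepdims, initial, where)
ValueError: zero-size array to reduction operation minimum which has no identity
```

{"op": "carry_out", "data": {
  "plan": [
    [5,-0.2,0,0,0],
    [5,-0.2,0,0,0],
    [5,-0.2,0,0,0],
    [5,-0.2,0,0,0],
    [5,-0.2,0,0,0],
    [5,-0.2,0,0,0],
    [5,-0.2,0,0,0],
    [5,-0.2,0,0,0],
    [5,-0.1,0,0,0],
    [5,0,0,0,0]
  ]
}}

```text
t: 15.22
ee_pos: [0.5446, 0.2039, 0.0328]
ee_rot: [-0.001, -0.043, 0.999, -0.0]
force: [-5.6, -0.3, 3.3]
gripper_width: 0.0503
```

```bash
sed -i 's/        print("far",cc/        if len(rows): print("far",cc/' h.py
python3 - <<'E'
from h import *
p=edges();cv2.imwrite("pics/top10.png",cv2.resize(p[130:220,180:270],None,fx=6,fy=6,interpolation=cv2.INTER_CUBIC))
p,d=env.snapshot("side");cv2.imwrite("pics/side10.png",cv2.resize(p[120:200,250:340],None,fx=6,fy=6,interpolation=cv2.INTER_CUBIC))
tiltfit("side",p,d,.615,.207,5)
go(.583,.2039,.033,184.9)
E
```

```text
166 216 218 [ 72.5 118.1] [ 72.  107.9]
169 199 220 [ 65.4 176.6] [ 61.2 101.5]
172 212 221 [ 52.5 132.6] [50.6 98.5]
175 213 222 [ 41.9 129.5] [40.  95.5]
178 214 222 [ 31.4 126.5] [29.7 95.9]
181 214 221 [ 21.1 126.9] [19.5 99.7]
184 215 222 [ 10.5 123.9] [ 9.  96.7]
187 216 223 [  0.  120.9] [-1.5 93.7]
190 217 223 [-10.4 117.9] [-11.8  94.2]
193 218 220 [-20.9 114.9] [-21.5 104.8]
far 213 [ 71.3 126.7]
side 257 slope x,y deg [-0.04  0.49] z mm 24.47 sd 1.97
t 15.32 pos [544.6 203.9  32.8] F [-4.99 -1.04  2.87] w 50.2 tilt [-2.e-03 -3.e-04 -1.e+00] yawx -175.09 shift cm [-3.83 -0.33 -0.03] turn 0.01
```

View pics/top10.png

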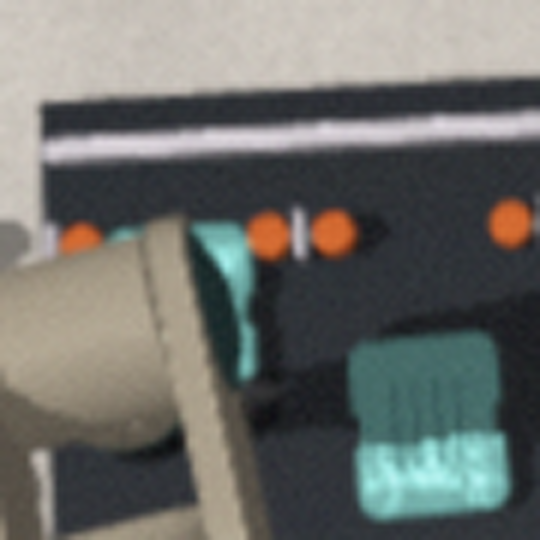

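View pics/side10.png

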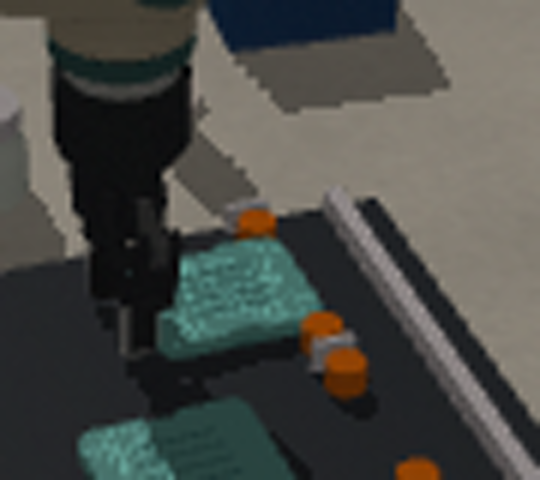

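{"op": "carry_out", "data": {
  "plan": [
    [5,-0.3,-0.05,0,0],
    [5,-0.3,-0.05,0,0],
    [5,-0.3,0,0,0],
    [5,-0.3,0,0,0],
    [5,-0.3,0,0,0],
    [5,-0.3,0,0,0],
    [5,-0.3,0,0,0],
    [5,-0.3,0,0,0],
    [5,-0.3,0,0,0],
    [5,0,0,0,0]
  ]
}}

```text
t: 16.15
ee_pos: [0.5722, 0.2054, 0.0328]
ee_rot: [-0.0, -0.043, 0.999, 0.0]
force: [-2.5, -0.6, 1.3]
gripper_width: 0.0502
```

Run:
```python
from h import *
p=edges();cv2.imwrite("pics/top11.png",cv2.resize(p[130:220,180:270],None,fx=6,fy=6,interpolation=cv2.INTER_CUBIC))
p,d=env.snapshot("side");cv2.imwrite("pics/side11.png",cv2.resize(p[120:200,250:340],None,fx=6,fy=6,interpolation=cv2.INTER_CUBIC))
tiltfit("side",p,d,.635,.209,5)
go(.583,.2039,.033,184.9)
```

```text
166 213 221 [ 73.1 128.4] [71.4 97.6]
169 214 220 [ 62.5 125.4] [ 61.2 101.5]
172 215 221 [ 51.9 122.3] [50.6 98.5]
175 216 221 [ 41.4 119.3] [40.2 98.9]
178 216 222 [ 31.  119.7] [29.7 95.9]
181 217 223 [ 20.5 116.7] [19.2 92.9]
184 218 221 [ 10.  113.7] [  9.2 100.1]
far 213 [ 99.1 125.7]
side 244 slope x,y deg [-0.19 -0.59] z mm 24.36 sd 1.93
t 16.25 pos [572.2 205.4  32.9] F [-1.08  1.41  0.03] w 50.2 tilt [ 2.e-04  2.e-04 -1.e+00] yawx -175.09 shift cm [-1.07 -0.24 -0.01] turn 0.01
```

View pics/top11.png

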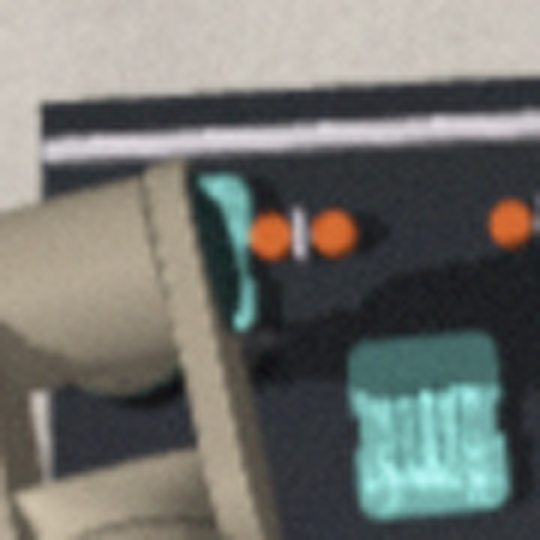

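View pics/side11.png

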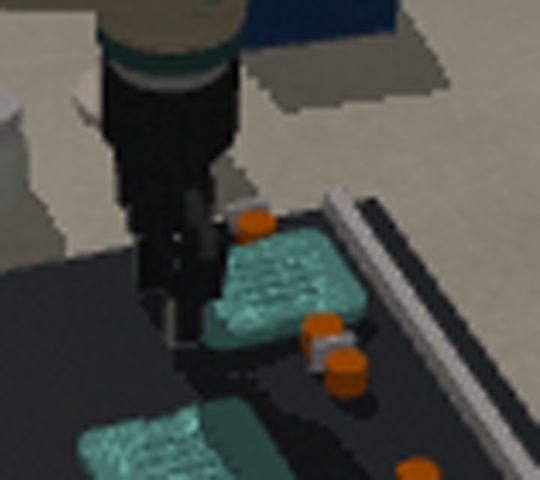

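Far edge at 99, needs 110. Another 11 mm.

{"op": "carry_out", "data": {
  "plan": [
    [5,-0.2,-0.02,0,0],
    [5,-0.2,-0.02,0,0],
    [5,-0.15,0,0,0],
    [5,-0.15,0,0,0],
    [5,-0.1,0,0,0],
    [5,-0.1,0,0,0],
    [5,-0.1,0,0,0],
    [5,-0.05,0,0,0],
    [5,0,0,0,0],
    [5,0,0,0,0]
  ]
}}

```text
t: 17.08
ee_pos: [0.5829, 0.2057, 0.0331]
ee_rot: [0.0, -0.043, 0.999, 0.0]
force: [-0.1, -0.6, 0.5]
gripper_width: 0.0497
```

Run:
```python
from h import *
p=edges();cv2.imwrite("pics/top12.png",cv2.resize(p[130:220,180:270],None,fx=6,fy=6,interpolation=cv2.INTER_CUBIC))
p,d=env.snapshot("side");cv2.imwrite("pics/side12.png",cv2.resize(p[120:200,250:340],None,fx=6,fy=6,interpolation=cv2.INTER_CUBIC))
tiltfit("side",p,d,.643,.209,5)
go(.583,.2039,.033,184.9)
```

```text
166 214 220 [ 72.9 125. ] [ 71.6 101.1]
169 215 219 [ 62.3 121.9] [ 61.4 104.9]
172 216 220 [ 51.7 118.9] [ 50.8 101.9]
175 216 222 [ 41.4 119.3] [40.  95.5]
178 218 222 [ 30.6 112.9] [29.7 95.9]
181 219 221 [ 20.1 109.9] [19.5 99.7]
far 213 [106.1 125.5]
side 228 slope x,y deg [ 0.53 -1.17] z mm 24.47 sd 1.86
t 17.18 pos [582.8 205.7  33. ] F [-1.    0.07 -0.31] w 50.2 tilt [ 5.e-04  1.e-04 -1.e+00] yawx -175.1 shift cm [-0.01 -0.18  0.  ] turn -0.0
```

View pics/side12.png

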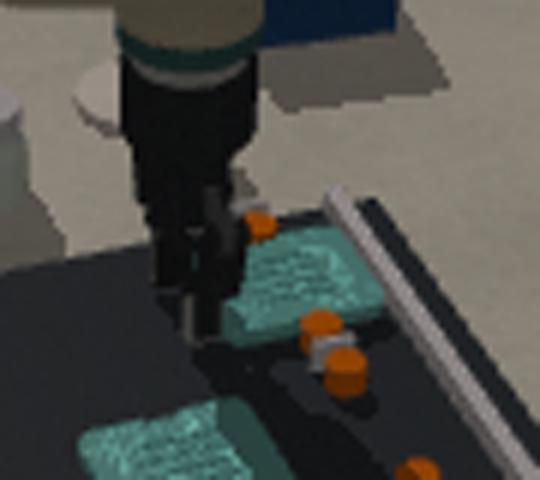

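{"op": "carry_out", "data": {
  "plan": [
    [5,-0.05,0,0,0],
    [5,-0.05,0,0,0],
    [5,-0.05,0,0,0],
    [5,-0.05,0,0,0],
    [5,0,0,0,0],
    [5,0,0,0,0],
    [5,0,0,0,0],
    [5,0,0,0,0],
    [5,0,0,0,0],
    [5,0,0,0,0]
  ]
}}

```text
t: 18.02
ee_pos: [0.5846, 0.2059, 0.0329]
ee_rot: [0.0, -0.043, 0.999, 0.0]
force: [-0.1, 0.2, -0.2]
gripper_width: 0.0501
```

{"op": "carry_out", "data": {
  "plan": [
    [5,-0.05,0,0,0],
    [5,-0.05,0,0,0],
    [5,-0.05,0,0,0],
    [5,0,0,0,0],
    [5,0,0,0,0],
    [5,0,0,0,0],
    [5,0,0,0,0],
    [5,0,0,0,0],
    [5,0,0,0,0],
    [5,0,0,0,0]
  ]
}}

```text
t: 18.85
ee_pos: [0.5861, 0.2061, 0.0329]
ee_rot: [0.0, -0.043, 0.999, 0.0]
force: [-0.3, 1.1, 0.4]
gripper_width: 0.0501
```

Run:
```python
from h import *
p=edges();cv2.imwrite("pics/top13.png",cv2.resize(p[140:195,185:255],None,fx=9,fy=9,interpolation=cv2.INTER_CUBIC))
p,d=env.snapshot("side");cv2.imwrite("pics/side13.png",cv2.resize(p[145:190,275:325],None,fx=11,fy=11,interpolation=cv2.INTER_CUBIC))
go(.583,.2039,.033,184.9)
```

```text
166 214 220 [ 72.9 125. ] [ 71.6 101.1]
169 215 218 [ 62.3 121.9] [ 61.6 108.3]
172 216 220 [ 51.7 118.9] [ 50.8 101.9]
175 217 222 [ 41.2 115.9] [40.  95.5]
178 218 222 [ 30.6 112.9] [29.7 95.9]
far 213 [109.6 125.3]
t 18.95 pos [586.1 206.   32.9] F [-1.03  0.04  0.25] w 49.9 tilt [ 0.e+00  1.e-04 -1.e+00] yawx -175.1 shift cm [ 0.32 -0.19 -0.01] turn 0.0
```

View pics/side13.png

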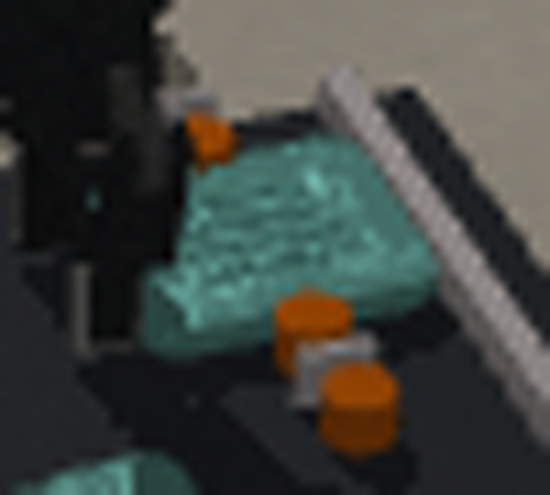

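View pics/top13.png

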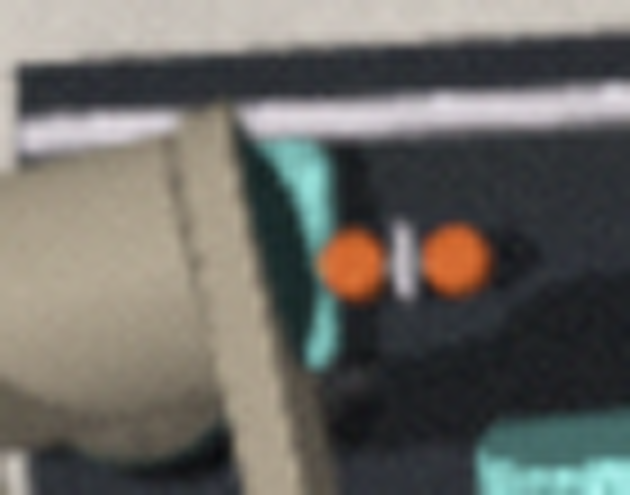

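{"op": "carry_out", "data": {
  "plan": [
    [5,-0.05,0,0,0],
    [5,-0.05,0,0,0],
    [5,-0.05,0,0,0],
    [5,0,0,0,0],
    [5,0,0,0,0],
    [5,0,0,0,0],
    [5,0,0,0,0],
    [5,0,0,0,0],
    [5,0,0,0,0],
    [5,0,0,0,0]
  ]
}}

```text
t: 19.78
ee_pos: [0.5874, 0.2062, 0.0329]
ee_rot: [-0.0, -0.043, 0.999, 0.0]
force: [-3.7, -0.7, 1.0]
gripper_width: 0.05
```

{"op": "carry_out", "data": {
  "plan": [
    [5,-0.05,0,0,0],
    [5,-0.05,0,0,0],
    [5,0,0,0,0],
    [5,0,0,0,0],
    [5,0,0,0,0],
    [5,0,0,0,0],
    [5,0,0,0,0],
    [5,0,0,0,0],
    [5,0,0,0,0],
    [5,0,0,0,0]
  ]
}}

```text
t: 20.62
ee_pos: [0.5875, 0.2062, 0.0328]
ee_rot: [-0.001, -0.043, 0.999, -0.0]
force: [-10.0, -1.4, 6.0]
gripper_width: 0.0498
```

{"op": "carry_out", "data": {
  "plan": [
    [5,0.1,0,0,0],
    [5,0.2,0,0,0],
    [5,0.5,0,0,0],
    [5,1,0,0,0],
    [5,1.5,0,0,0],
    [5,1,0,-0.5,0],
    [5,0,0,-2,0],
    [5,0,0,-3,0],
    [5,0,0,-3,0],
    [5,0,0,-3,0]
  ]
}}

```text
t: 21.45
ee_pos: [0.5455, 0.2024, 0.1492]
ee_rot: [0.0, -0.043, 0.999, -0.0]
force: [1.1, 0.7, -0.3]
gripper_width: 0.0497
```

{"op": "carry_out", "data": {
  "plan": [
    [5,3,0,-2,0],
    [5,3,1,-2,0],
    [5,3,2,0,0],
    [5,2,3,0,0],
    [5,2,3,0,0],
    [5,2,3,0,0],
    [5,2,3,0,0],
    [5,1,3,0,0],
    [5,0,0,0,0],
    [5,0,0,0,0]
  ]
}}

```text
t: 22.28
ee_pos: [0.3503, 0.3675, 0.1879]
ee_rot: [0.0, -0.044, 0.999, 0.0]
force: [-0.2, -0.6, -0.0]
gripper_width: 0.0501
```

Run:
```python
from h import *
p=edges();cv2.imwrite("pics/top14.png",cv2.resize(p[130:240,180:325],None,fx=5,fy=5,interpolation=cv2.INTER_CUBIC));tp=p
p,d=env.snapshot("side");cv2.imwrite("pics/side14.png",p)
go(.5,.3,.2,184.9)
q=np.load("q.npy");c,s=np.cos(q[2]),np.sin(q[2])
h=cv2.cvtColor(tp,cv2.COLOR_BGR2HSV);m=cv2.inRange(h,(75,60,70),(98,255,255));m[:, :185]=0;m[:,325:]=0;m[:140]=0;m[235:]=0
cs,_=cv2.findContours(m,0,1)
for k in cs:
    if cv2.contourArea(k)<200: continue
    P=np.array([atz("top",*u,.024)[:2] for u in k[:,0,:].astype(float)])*1e3
    R=cv2.minAreaRect(P.astype(np.float32));M2=cv2.moments(P.astype(np.float32));w=np.array([M2['m10'],M2['m01']])/M2['m00']
    d=w/1e3-q[:2];print("lid",w.round(1),np.round(R[1],1),round(R[2]-np.degrees(q[2]),1),"st",(1e3*np.array([c*d[0]+s*d[1],-s*d[0]+c*d[1]])).round(1))
```

```text
166 197 220 [ 76.2 183.1] [ 71.6 101.1]
169 199 219 [ 65.4 176.6] [ 61.4 104.9]
172 199 220 [ 55. 177.] [ 50.8 101.9]
175 197 222 [ 45.  184.1] [40.  95.5]
178 197 223 [ 34.6 184.5] [29.5 92.5]
181 197 222 [ 24.3 184.8] [19.3 96.3]
184 199 220 [ 13.6 178.4] [  9.4 103.5]
far 203 [111.5 159.6]
far 208 [110.6 142.5]
far 213 [109.6 125.3]
t 22.38 pos [351.3 366.1 187.9] F [-0.5  -0.03 -0.88] w 50.3 tilt [ 5.e-04 -1.e-04 -1.e+00] yawx -175.11 shift cm [-14.26  -7.85  -1.21] turn -0.01
lid [543.5  63.1] [106.1  87. ] 1.4 st [-52.2   3. ]
lid [558.3 -79.9] [104.5  88.4] 0.4 st [ -49.6 -140.7]
lid [643.5 210. ] [101.4  89.1] 0.4 st [ 59.9 140.9]
```

View pics/top14.png

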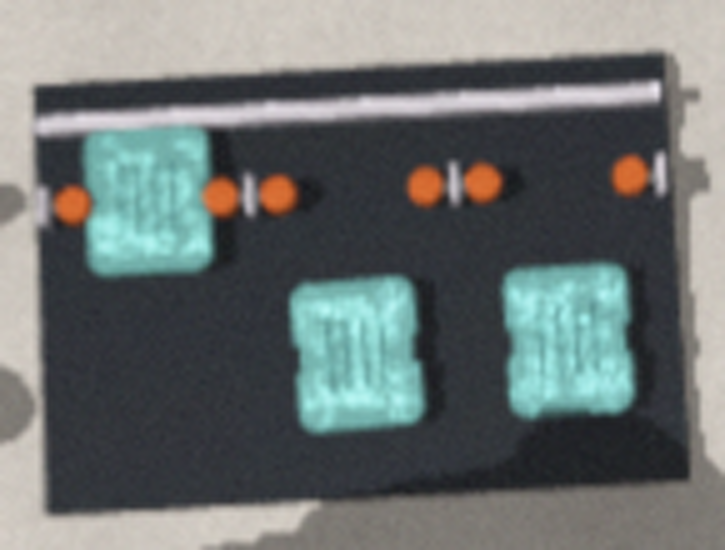

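View pics/side14.png

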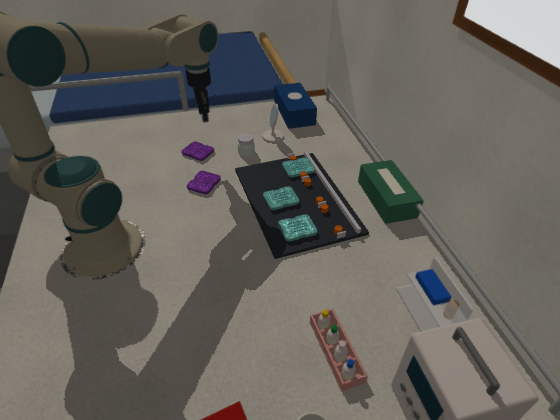

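```bash
python3 -c "
from workcell import env
print(env.finish_job())"
```

```text
the job is handed in; nothing more can be done
None
```

The warped lid is the one in the left lane, and it is now snapped home between its clips; the job is handed in at 22.4 s.

- **Finding it:** I pressed its right-hand rim first and it tipped about 8.5°. I then pressed its left-hand rim and it tipped about 8.5° the other way, levelling itself after release. Because the first lid pressed was the warped one, I did not press or touch the other two.
- **Pushing it home:** I pushed it along the plate with two fingertips and never lifted it. Partway along, the camera showed it about 3 mm right of the lane centre, so I steered it back left before it reached the clips.
- **Last checks:** A final nudge met the stop rail, with 10 N for about 0.1 mm of travel. The last pictures put the lid at (60, 141) mm in the station's frame, against a home of (60, 140), and aligned to within about 0.4°. Both rollers sit in its notches. The other two lids measure within about 1 mm of where they started, and the bystanders look undisturbed.

One disagreement remains. While the gripper blocked part of the view, the top camera put the lid's far edge at 106–110 mm from the station centre, limited by pixel size. With the view clear it read about 110.5 mm, where 110 mm is expected.

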